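Slip test of two gasket sleds on an inclined-plane tester

ROBOT

A 7-joint arm with a two-finger parallel gripper is mounted at the origin on the work surface. World frame = base frame: x ahead of the robot, y to its left, z up, the work surface at z = 0. Lengths are in m, angles in rad, forces in N, time in s.
With the tool pointing down it reaches from about 0.4 to 0.9 m from the base axis. Payload 5.5 kg.
Tool frame: the origin (TCP) lies at the very end of the fingers, on their centre line; the grasp point (between the pads) lies behind it (manip.tcp_to_grasp is the y of the grasp point in the tool frame, in m); y points along the fingers, z is the direction in which the jaws open and shut, and the axes are right-handed (so a half turn about y gives the same grasp; the last joint's range is limited). The gripper opens to 92 mm and grips with 3 to 60 N. Pads are 19 mm wide; open, the fingers measure 130 mm over their backs; the gripper's body (75 mm by 190 mm) begins 47 mm behind the grasp point.
Start: joints at [-0.95, 0.501, -0.427, 1.55, 0.221, 1.138, -0.21], TCP at [0.228, 0.609, 0.227] pointing down, gripper open.
Joint ranges: [-2.88, 2.88], [-0.31, 2.03], [-1.54, 1.56], [0.2, 2.42], [-1.41, 4.55], [0.19, 2.02], [-2.57, 2.57]. Speed limits (rad/s): [2.57, 2.57, 3.14, 3.14, 3.14, 3.14, 3.14].

INTERFACE

Orientations are given as a unit quaternion [w, x, y, z].
In Python, from bench import sense, read_camera, order, manip gives the robot as it stands. The module is installed in compiled form; this text tells all that it offers.
- The arm moves only by the shell command python3 -m handwheel 'ROWS' [OPENING] [FORCE]. ROWS is JSON, a list of rows, each an object of numbers: "tx", "ty", "tz": the shift along the tool's x, y, z in mm; "spin": the turn about the tool's y in degrees. A call has 1 to 10 rows; each row shifts and turns the commanded pose from where the row before left it, along the tool's axes as they then stand; what a row does not reach is not made up. A row lasts 1/10 s, in which the tool goes at most 50 mm and 8.59 degrees, less where a joint would pass 70% of its speed; a pose out of reach is approached as far as the arm can. A call with a gripper value outside its range is refused whole. OPENING is the opening, from 0 (shut) to 1 (fully open), set as the call begins (- or left out, the last holds). The fingers move at their own pace and stop on an object; FORCE is the grip in N (left out, the last holds). Time passes only in rows, so rows that do not move let the fingers close. It gives the time, the measured TCP pose, the force and the opening at its end, in the units of the state.
- sense(): the state, without advancing time (a new reading comes with each control period).
- read_camera(name): name is "side" or "top" or "wrist"; returns a dict with "image" (384x512x3 uint8, red, green, blue), "z_map" (384x512 float32, m along the optical axis (not along the pixel's ray), 0 where there is no reading), "fx", "fy", "cx", "cy" (pixels), "camera_from_world" (4x4, takes a point from world to camera coordinates). Camera axes: x right, y down, z forward; pixel columns grow to the right and rows downward; lengths in m; the calibration is good to about 2 mm. A picture is of the moment at which its call begins.
- order.close_job(): hands the job in, once; it reports no verdict.
The state is a dict: "t": time; "qpos": joint angles; "joint_vel": joint speeds; "effort": joint torques, N m; "eef_pos": TCP position; "tcp_rot": TCP orientation; "wrist_force": force on the tool from outside, world axes, zero at the start; "wrist_torque": the same for the moment, N m; "width": finger opening in m.
Only numpy, scipy, OpenCV 4.12 (cv2) and the standard library are available. Lean on these libraries where they do the work, as an engineer would, in place of code of your own. Each camera call takes 0.05 s, during which the arm holds its last target.

TASK

Do the slip test: take the lip of the test plane and tilt it up slowly until one of the two sleds slides down to the end stop, stop there and leave the plane standing at that angle for the reading, with the other sled still holding its place. Do not push the sleds; let the slope move them. Then take the sled that slid off the tilted plane and set it down flat in the red reject tray, not dropping it and leaving everything else as it is.

Things in the scene. Friction and masses are not known exactly. Their poses are not given: they have to be found in the camera images.
- tester: Slip tester, fixed: steel base 230 x 350 mm. Origin: centre of its underside. Hinge axis along own x, 155 mm to own +y of the origin, 52 mm up; the plane's free end points to own -y, lying level on two posts. An aluminium protractor arc (outer radius 163 mm about the hinge, 4 mm thick) stands 107 mm to own +x of the middle line, up to 56 degrees, with the black brake knob outside it.
- ramp (a joint): Angle of the test plane, rad: 0 level (at the start), grows as the free end is lifted, at most 0.9. The hinge's friction brake holds it wherever it is left; lifting takes about 12 N at the lip. One sled starts to slide between 0.41 and 0.52, the other about 0.1 rad later; nothing slides below 0.4.
- ramp_pivot (a point): On the hinge axis, at mid-width; turns with the plane. Own x along the hinge, -y up the plane to its free end, z square to the plane. The steel plane is 170 mm wide; its face is 6 mm above this point and runs 320 mm to -y. The end stop, a bar 10 mm high over the face, ends at y = -6 mm: a sled against it has its centre at y = -38 mm.
- ramp_lip (a point): Grip point of the upright black lip on the plane's free end: 110 mm long (own x), 10 mm thick (along the slope), 48 mm high over the face. The point is 310 mm from the hinge, 32 mm over the face, 16 mm below the lip's top. Axes as ramp_pivot; turns with the plane.
- sled_1: Sled, 0.22 kg: red rubber foot 60 x 60 x 4 mm, steel plate 64 x 64 mm up to 10 mm, upright black handle plate on top 60 mm long (own x), 10 mm thick (own y), up to 50 mm. Origin: centre of the underside, z up. Starts 160 to 200 mm up the plane, 42 mm to either side of the middle, handle parallel to the hinge. The two look alike; which slides first, the test must show.
- sled_2: The other test sled, of the same shape and size as sled_1.
- tray: Red reject tray, 130 x 130 mm outside, 25 mm high, walls and floor 3 mm, open on top, standing on the bench. Origin: centre of the underside.
- gasket: Bystander: loose red rubber gasket ring, 90 mm across, 5 mm thick, lying on the bench. Origin: centre of the underside.
- wash_bottle: Bystander: white bottle with blue cap, 60 mm across, 150 mm high, standing. Origin: centre of the underside.
- driver: Bystander: screwdriver lying on the bench. Origin: near its middle, at the bench.

How it is judged:
By the outcome, as a careful person would: the job done as asked, in the order asked, and still so for the second after the job is handed in, with the robot touching nothing.
It also fails if it takes over 72 s, if anything falls off the work surface, if the arm or the gripper's body presses on something with over 40 N, if the wrist force passes 120 N, or if a joint passes its speed limit or range.

## Working session

There is one attempt and no reset: what is moved stays moved. The work goes in short steps, Python scripts to look and compute and a shell command to move; the robot and the scene stay as the last step left them, time stands still between calls to the robot, and variables do not carry over. Pictures are saved under pics/ and viewed, and the job is handed in when it is done.

```bash
mkdir -p pics; cat > h.py <<'E'
import numpy as np, cv2
from bench import sense, read_camera, order, manip
def snap(cam,name):
    d=read_camera(cam); cv2.imwrite(f'pics/{name}.png',d['image'][:,:,::-1]); np.savez(f'pics/{name}.npz',**d); return d
def pt(d,u,v,z=None):
    u0,v0=int(round(u)),int(round(v))
    z=d['z_map'][v0,u0] if z is None else z
    p=np.array([(u-d['cx'])/d['fx']*z,(v-d['cy'])/d['fy']*z,z,1])
    return (np.linalg.inv(d['camera_from_world'])@p)[:3]
def cloud(d):
    v,u=np.mgrid[0:384,0:512]; z=d['z_map']
    P=np.stack([(u-d['cx'])/d['fx']*z,(v-d['cy'])/d['fy']*z,z,np.ones_like(z)],-1)
    return P@np.linalg.inv(d['camera_from_world']).T[:,:3]
def proj(d,p):
    q=d['camera_from_world']@np.append(p,1); return d['fx']*q[0]/q[2]+d['cx'],d['fy']*q[1]/q[2]+d['cy']
E
python3 - <<'E'
from h import *
for c in ('side','top','wrist'): d=snap(c,c+'0'); print(c,np.round(np.linalg.inv(d['camera_from_world']),3).tolist(),d['fx'])
s=sense(); print({k:np.round(v,3) for k,v in s.items()}); print(manip.tcp_to_grasp, [a for a in dir(manip) if a[0]!='_'])
E
```

```text
side [[-0.914, -0.244, 0.324, 0.331], [-0.406, 0.529, -0.745, 0.635], [0.01, -0.813, -0.583, 0.577], [0.0, 0.0, 0.0, 1.0]] 373.35043327875195
top [[0.087, -0.976, 0.198, 0.386], [-0.996, -0.084, 0.024, 0.002], [-0.006, -0.2, -0.98, 1.185], [0.0, 0.0, 0.0, 1.0]] 388.99954301706066
wrist [[0.351, 0.897, 0.269, 0.156], [0.936, -0.335, -0.104, 0.636], [-0.003, 0.288, -0.957, 0.384], [0.0, 0.0, 0.0, 1.0]] 332.7793061345466
{'t': np.float64(0.15), 'qpos': array([-0.95 ,  0.502, -0.427,  1.551,  0.221,  1.138, -0.21 ]), 'joint_vel': array([ 0.001, -0.004, -0.   , -0.002, -0.002, -0.   , -0.001]), 'effort': array([-7.0000e-03, -5.6710e+01, -5.8260e+00, -2.7946e+01, -6.9000e-02,
        2.6000e-02,  0.0000e+00]), 'eef_pos': array([0.227, 0.608, 0.226]), 'tcp_rot': array([-0.695,  0.696, -0.126,  0.126]), 'wrist_force': array([-0.847, -0.12 , -0.032]), 'wrist_torque': array([-0.006,  0.064, -0.004]), 'width': np.float64(0.092)}
-0.0188 ['PlanningError', 'tcp_to_grasp']
```

View pics/top0.png

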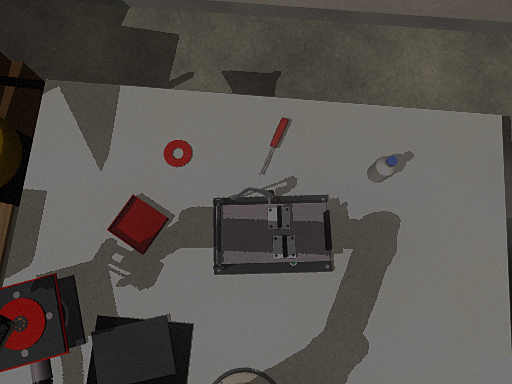

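View pics/side0.png

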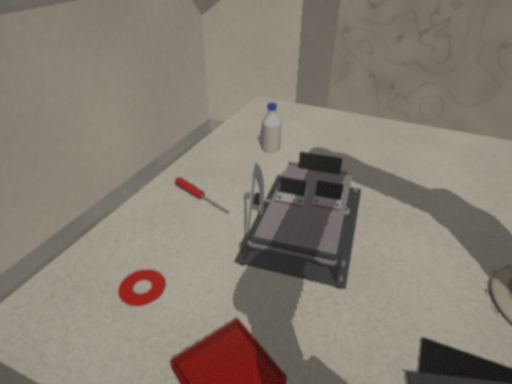

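View pics/wrist0.png

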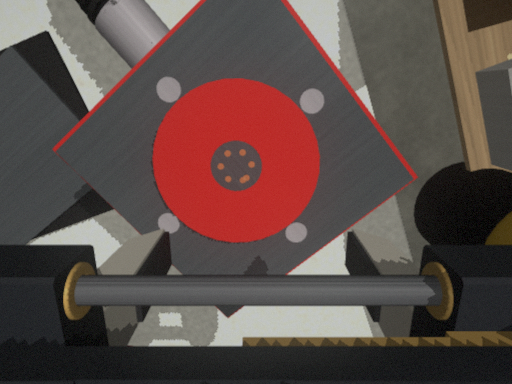

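```bash
python3 - <<'E'
from h import *
d=dict(np.load('pics/top0.npz')); im=d['image'][:,:,::-1]
c=cv2.resize(im[180:290,200:345],None,fx=5.4,fy=5.4,interpolation=cv2.INTER_CUBIC)
cv2.imwrite('pics/top0c.png',cv2.convertScaleAbs(c,alpha=1.8))
C=cloud(d)
for u,v in [(138,224),(178,153),(283,135),(385,168),(270,240),(279,217),(284,247),(328,230),(20,320),(135,350)]: print(u,v,np.round(C[v,u],4))
E
```

```text
138 224 [0.4939 0.3707 0.0022]
178 153 [0.7289 0.277  0.0022]
283 135 [ 0.8184 -0.0506 -0.0016]
385 168 [ 0.7038 -0.3424  0.1097]
270 240 [ 0.4759 -0.0334  0.0571]
279 217 [ 0.5377 -0.0518  0.1081]
284 247 [ 0.4563 -0.0718  0.1051]
328 230 [ 0.5134 -0.1897  0.107 ]
20 320 [0.2074 0.5998 0.1322]
135 350 [0.1352 0.324  0.0109]
```

View pics/top0c.png

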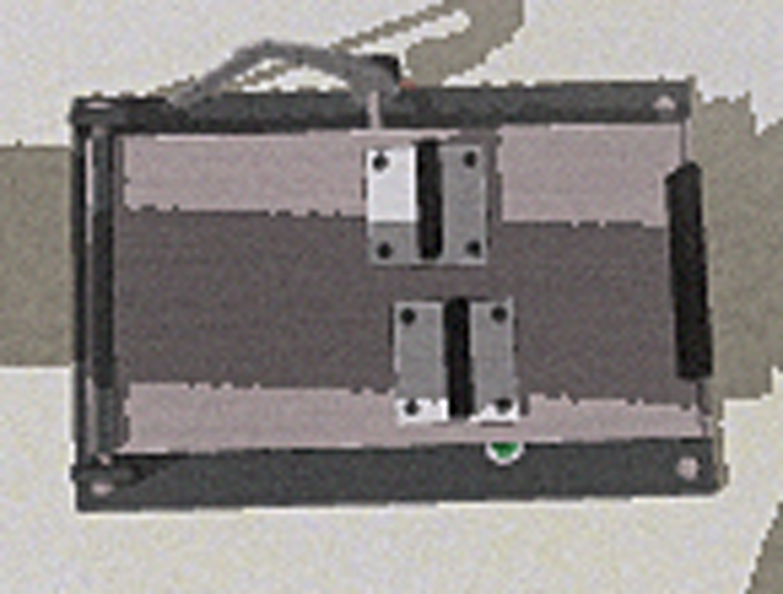

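```bash
python3 - <<'E'
from h import *
d=dict(np.load('pics/top0.npz'))
s=sense(); print(proj(d,s['eef_pos']))
from scipy.spatial.transform import Rotation as R
q=s['tcp_rot']; M=R.from_quat([*q[1:],q[0]]).as_matrix(); print(np.round(M,3))
C=cloud(d)
# base outline: points z 0.01..0.04 near tester ; ramp face; lip top
reg=(C[...,0]>0.3)&(C[...,0]<0.7)&(C[...,1]>-0.3)&(C[...,1]<0.2)
z=C[...,2]
print(np.histogram(z[reg],bins=np.arange(-0.01,0.25,0.01)))
for n,lo,hi in [('lipT',0.098,0.125)]:
    m=(reg&(z>lo)&(z<hi)).astype(np.uint8); k,l,st,ce=cv2.connectedComponentsWithStats(m)
    for i in range(1,k):
        if st[i,4]>10:
            P=C[l==i]; r=cv2.minAreaRect(P[:,:2].astype(np.float32)*1000); print(n,st[i],P.mean(0).round(4),P[:,2].min(),P[:,2].max(),np.round(r[0],1),np.round(r[1],1),r[2])
m=(reg&(z>0.006)); r=cv2.minAreaRect(C[m][:,:2].astype(np.float32)*1000); print(r)
red=(d['image'][...,0]>100)&(d['image'][...,1]<60)
k,l,st,ce=cv2.connectedComponentsWithStats(red.astype(np.uint8))
for i in range(1,k):
    if st[i,4]>40: P=C[l==i]; r=cv2.minAreaRect(P[:,:2].astype(np.float32)*1000); print('red',st[i],P.mean(0).round(4),P[:,2].min(),P[:,2].max(),r)
E
```

```text
(np.float64(-5.198182867103384), np.float64(315.77600233579915))
[[ 0.937 -0.001  0.35 ]
 [-0.35  -0.001  0.937]
 [-0.    -1.    -0.001]]
(array([5963, 6646, 1925,   43,   15,   15, 4259, 1981,  270,   40,   59,
        294,   37,   17,    9,   22,   18,    9,   21,    8,    0,    0,
          0,    0,    0]), array([-0.01,  0.  ,  0.01,  0.02,  0.03,  0.04,  0.05,  0.06,  0.07,
        0.08,  0.09,  0.1 ,  0.11,  0.12,  0.13,  0.14,  0.15,  0.16,
        0.17,  0.18,  0.19,  0.2 ,  0.21,  0.22,  0.23,  0.24]))
lipT [260 191  12   4  21] [ 0.6022 -0.0084  0.1127] 0.09850150815366732 0.12483819326767609 [602.8  -8.7] [ 3.4 31.3] 7.586701393127441
lipT [237 192   8   3  14] [0.5941 0.0607 0.1135] 0.09847257616793925 0.12347859915729797 [594.8  61.4] [ 3.  20.5] 4.837815761566162
lipT [277 206   5  21  78] [ 0.5392 -0.0527  0.1076] 0.09804120159560359 0.11418794163829826 [540.8 -52.8] [56.9 10.2] 6.659853458404541
lipT [326 210   6  40 155] [ 0.515  -0.1907  0.105 ] 0.09846600708884568 0.11052148805160211 [ 515.8 -191.3] [108.8  10.6] 6.041950225830078
lipT [283 235   5  22  84] [ 0.460
[... 474 characters left out ...]
 1.1854697286285723 ((565.0886840820312, 171.25131225585938), (485.56695556640625, 85.62380981445312), 33.357295989990234)
red [  0 278  36  11  49] [0.2956 0.6447 0.1003] -0.0004471022911114453 0.12424782624412267 ((292.95745849609375, 667.0079956054688), (18.34316062927246, 163.02796936035156), 19.842540740966797)
red [   0  298   45   52 1390] [0.2032 0.5867 0.1342] 0.1241586093293503 1.1854697286285723 ((311.64697265625, 335.4647216796875), (126.49188232421875, 671.7415161132812), 23.073137283325195)
red [  0 351  68  21  95] [0.1077 0.5498 0.119 ] 0.09025977492622572 0.12295257583225139 ((106.41880798339844, 549.9119262695312), (6.642643451690674, 174.15985107421875), 20.71729278564453)
```

```bash
python3 - <<'E'
from h import *
d=dict(np.load('pics/top0.npz')); C=cloud(d); z=C[...,2]
m=(z>0.006)&(z<.075)&(C[...,0]>0.3)
k,l,st,ce=cv2.connectedComponentsWithStats(cv2.morphologyEx(m.astype(np.uint8),cv2.MORPH_OPEN,np.ones((3,3))))
for i in range(1,k):
    if st[i,4]>300:
        P=C[l==i]; r=cv2.minAreaRect(P[:,:2].astype(np.float32)*1000); print('base',st[i],P.mean(0).round(4),np.round(r[0],1),np.round(r[1],1),r[2])
# ramp face
m=(z>0.05)&(z<.066)&(C[...,0]>0.35)&(C[...,0]<.65)&(abs(C[...,1])<.25)
k,l,st,ce=cv2.connectedComponentsWithStats(m.astype(np.uint8)); i=1+np.argmax(st[1:,4]); P=C[l==i]
A=np.c_[P[:,:2],np.ones(len(P))]; print('face z',np.median(P[:,2])); print(cv2.minAreaRect(P[:,:2].astype(np.float32)*1000))
# tray rim
m=(z>0.015)&(z<.035)&(C[...,0]>0.38)&(C[...,0]<.62)&(C[...,1]>.25)&(C[...,1]<.5)
P=C[m]; print('tray rim',len(P),cv2.minAreaRect(P[:,:2].astype(np.float32)*1000))
d2=dict(np.load('pics/side0.npz')); im=d2['image'][:,:,::-1]
cv2.imwrite('pics/side0c.png',cv2.convertScaleAbs(cv2.resize(im[140:300,220:380],None,fx=3.7,fy=3.7,interpolation=cv2.INTER_CUBIC),alpha=1.5))
C2=cloud(d2)
m=(C2[...,2]>.1)&(C2[...,0]>.42)&(C2[...,0]<.65)&(C2[...,1]>-.25)&(C2[...,1]<.15)
k,l,st,ce=cv2.connectedComponentsWithStats(m.astype(np.uint8))
for i in range(1,k):
    if st[i,4]>20: P=C2[l==i]; print(st[i],P.min(0).round(3),P.max(0).round(3),P.mean(0).round(3))
E
```

```text
base [ 213  195  119   80 8505] [ 0.4918 -0.0324  0.049 ] [498.7 -36.8] [232.2 350.6] 6.212206840515137
face z 0.05823843114089877
((500.97589111328125, -33.12599182128906), (206.03933715820312, 338.1117858886719), 7.698850154876709)
tray rim 272 ((492.8570861816406, 367.27947998046875), (132.20628356933594, 130.62278747558594), 61.68599319458008)
[299 151  44  10 165] [ 0.464 -0.204  0.1  ] [ 0.572 -0.178  0.109] [ 0.517 -0.189  0.104]
[249 162  14  43 260] [ 0.595 -0.018  0.1  ] [0.606 0.071 0.188] [0.6   0.031 0.142]
[280 176  26   9 135] [ 0.514 -0.06   0.1  ] [ 0.573 -0.043  0.11 ] [ 0.543 -0.05   0.106]
[317 180  27  10 135] [ 0.433 -0.081  0.1  ] [ 0.492 -0.065  0.11 ] [ 0.461 -0.071  0.106]
```

View pics/side0c.png

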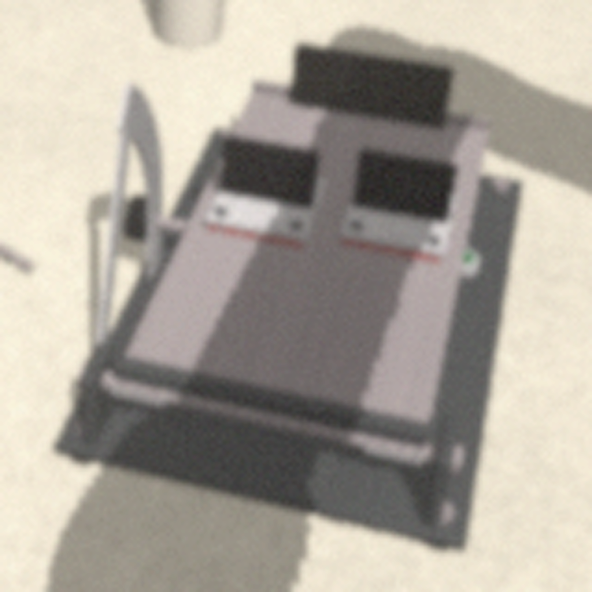

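```bash
cat >> h.py <<'E'
from scipy.spatial.transform import Rotation as R
YAW=np.radians(6.2); O=np.array([.4987,-.0368]); YD=np.array([-np.sin(YAW),np.cos(YAW)]); XD=np.array([np.cos(YAW),np.sin(YAW)]); H=O+.155*YD
def tool():
    s=sense(); q=s['tcp_rot']; return s,R.from_quat([*q[1:],q[0]]).as_matrix()
def go(x,y,z):
    s,M=tool(); print('delta tool mm',np.round(M.T@(np.array([x,y,z])-s['eef_pos'])*1000,1),'z ang',round(np.degrees(np.arctan2(M[1,2],M[0,2])),2),'F',np.round(s['wrist_force'],1),'t',round(s['t'],2),'w',round(float(s['width']),4),s['eef_pos'].round(4))
def lip(th,h=.032,r=.310):
    y=-r*np.cos(th)+(h+.006)*np.sin(th); z=.052+r*np.sin(th)+(h+.006)*np.cos(th); p=H+y*YD; return np.array([*p,z])
E
python3 -m handwheel '[{"ty":-20,"spin":-7},{"ty":-25,"spin":-7},{"ty":-25,"spin":-7},{"ty":-20,"spin":-5.7},{}]'
python3 -c "
from h import *
go(.45,.2,.31);go(.5155,-.1909,.31)"
```

```text
delta tool mm [ 351.4  -83.6 -304.7] z ang 69.5 F [-0.8 -0.1 -0. ] t 0.15 w 0.0922 [0.2275 0.6083 0.2259]
delta tool mm [ 549.6  -83.1 -647.9] z ang 69.5 F [-0.8 -0.1 -0. ] t 0.15 w 0.0922 [0.2275 0.6083 0.2259]schema error: expected keys tx, ty, tz, spin
```

```bash

python3 -m handwheel '[{"tx":0,"ty":-20,"tz":0,"spin":-7},{"tx":0,"ty":-25,"tz":0,"spin":-7},{"tx":0,"ty":-25,"tz":0,"spin":-7},{"tx":0,"ty":-20,"tz":0,"spin":-5.7},{"tx":0,"ty":0,"tz":0,"spin":0}]'
python3 -c "
from h import *
go(.45,.2,.31);go(.5155,-.1909,.31)"
```

```text
t: 0.65
eef_pos: [0.2279, 0.6104, 0.3199]
tcp_rot: [0.708, -0.704, -0.039, 0.038]
wrist_force: [0.7, 0.2, 0.0]
width: 0.0918
delta tool mm [ 175.9    8.1 -432.3] z ang 96.28 F [0.7 0.2 0. ] t 0.65 w 0.0918 [0.2279 0.6104 0.3199]
delta tool mm [ 198.3    6.3 -828. ] z ang 96.28 F [0.7 0.2 0. ] t 0.65 w 0.0918 [0.2279 0.6104 0.3199]
```

```bash

python3 -m handwheel '[{"tx":20,"ty":0,"tz":-20,"spin":0},{"tx":25,"ty":0,"tz":-35,"spin":0},{"tx":25,"ty":0,"tz":-40,"spin":0},{"tx":25,"ty":0,"tz":-40,"spin":0},{"tx":20,"ty":0,"tz":-40,"spin":0},{"tx":20,"ty":0,"tz":-40,"spin":0},{"tx":20,"ty":0,"tz":-40,"spin":0},{"tx":20,"ty":0,"tz":-40,"spin":0},{"tx":0,"ty":0,"tz":-40,"spin":0},{"tx":0,"ty":0,"tz":-40,"spin":0}]'
python3 -m handwheel '[{"tx":0,"ty":0,"tz":-40,"spin":0},{"tx":0,"ty":0,"tz":-40,"spin":0},{"tx":0,"ty":0,"tz":-40,"spin":0},{"tx":0,"ty":0,"tz":-40,"spin":0},{"tx":0,"ty":0,"tz":-40,"spin":0},{"tx":0,"ty":0,"tz":-40,"spin":0},{"tx":10,"ty":0,"tz":-40,"spin":0},{"tx":10,"ty":0,"tz":-40,"spin":0},{"tx":0,"ty":0,"tz":-20,"spin":0},{"tx":0,"ty":0,"tz":0,"spin":0}]'
python3 -c "
from h import *
go(.5155,-.1909,.15);snap('wrist','w1')"
```

```text
t: 1.65
eef_pos: [0.4421, 0.2525, 0.3152]
tcp_rot: [-0.706, 0.706, 0.036, -0.038]
wrist_force: [0.1, -0.3, -0.1]
width: 0.0919
t: 2.65
eef_pos: [0.498, -0.085, 0.3152]
tcp_rot: [-0.706, 0.707, 0.034, -0.036]
wrist_force: [0.4, 0.1, -0.2]
width: 0.0915
delta tool mm [   7.3  165.3 -107. ] z ang 95.71 F [ 0.4  0.1 -0.2] t 2.65 w 0.0915 [ 0.498  -0.085   0.3152]
```

View pics/w1.png

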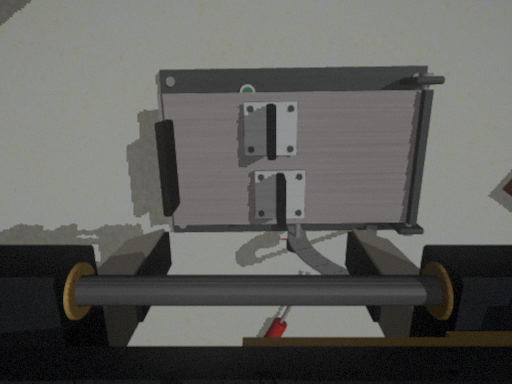

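```bash

python3 -m handwheel '[{"tx":2,"ty":0,"tz":-25,"spin":-0.5},{"tx":2,"ty":0,"tz":-30,"spin":0},{"tx":2,"ty":20,"tz":-30,"spin":0},{"tx":1,"ty":30,"tz":-22,"spin":0},{"tx":0,"ty":30,"tz":0,"spin":0},{"tx":0,"ty":30,"tz":0,"spin":0},{"tx":0,"ty":30,"tz":0,"spin":0},{"tx":0,"ty":10,"tz":0,"spin":0},{"tx":0,"ty":0,"tz":0,"spin":0},{"tx":0,"ty":0,"tz":0,"spin":0}]'
python3 -c "
from h import *
go(.5155,-.1909,.078);d=snap('wrist','w2');snap('side','s2')
C=cloud(d);z=C[...,2];m=(z>.098)&(z<.112)&(C[...,1]<-.15)&(C[...,1]>-.25)&(C[...,0]>.42)&(C[...,0]<.6);P=C[m];print(cv2.minAreaRect(P[:,:2].astype(np.float32)*1000))"
```

```text
t: 3.7
eef_pos: [0.5187, -0.1858, 0.1677]
tcp_rot: [-0.706, 0.706, 0.042, -0.041]
wrist_force: [0.3, -0.2, 0.7]
width: 0.0916
delta tool mm [-3.9 89.7 -4.6] z ang 96.74 F [ 0.3 -0.2  0.7] t 3.7 w 0.0916 [ 0.5187 -0.1858  0.1677]
((517.3775634765625, -192.68637084960938), (109.02029418945312, 9.836193084716797), 6.476869106292725)
```

View pics/w2.png

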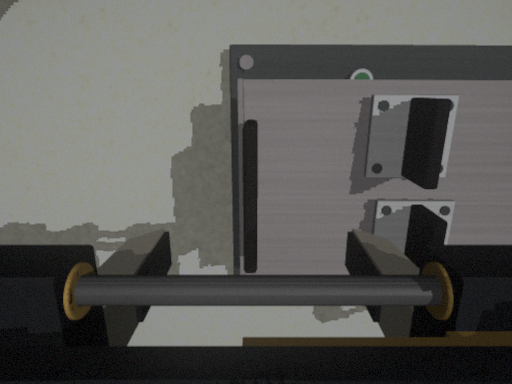

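View pics/s2.png

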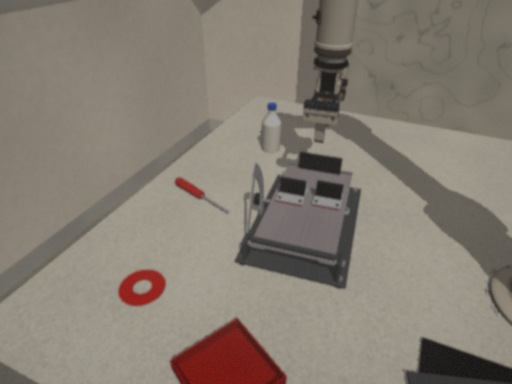

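```bash

python3 -m handwheel '[{"tx":-3,"ty":15,"tz":-5.5,"spin":0.3},{"tx":0,"ty":20,"tz":0,"spin":0},{"tx":0,"ty":20,"tz":0,"spin":0},{"tx":0,"ty":15,"tz":0,"spin":0},{"tx":0,"ty":12,"tz":0,"spin":0},{"tx":0,"ty":6,"tz":0,"spin":0},{"tx":0,"ty":0,"tz":0,"spin":0},{"tx":0,"ty":0,"tz":0,"spin":0}]'
python3 -c "
from h import *
go(.5155,-.1915,.077)"
```

```text
t: 4.6
eef_pos: [0.5162, -0.1924, 0.0794]
tcp_rot: [-0.706, 0.706, 0.04, -0.039]
wrist_force: [-0.6, -0.4, 1.3]
width: 0.0918
delta tool mm [-0.6  2.4  1. ] z ang 96.4 F [-0.6 -0.4  1.3] t 4.6 w 0.0918 [ 0.5162 -0.1924  0.0794]
```

```bash

python3 -m handwheel '[{"tx":0,"ty":0,"tz":1,"spin":0},{"tx":0,"ty":0,"tz":0,"spin":0},{"tx":0,"ty":0,"tz":0,"spin":0},{"tx":0,"ty":0,"tz":0,"spin":0},{"tx":0,"ty":0,"tz":0,"spin":0},{"tx":0,"ty":0,"tz":0,"spin":0},{"tx":0,"ty":0,"tz":0,"spin":0},{"tx":0,"ty":0,"tz":0,"spin":0}]' 0 30
python3 -c "
from h import *
for t in (0,.1,.2,.3,.35,.38): print(t,((lip(t)-lip(0))[2]*1000).round(1),(np.dot((lip(t)-lip(0))[:2],YD)*1000).round(1))"
```

```text
t: 5.4
eef_pos: [0.5154, -0.1912, 0.0787]
tcp_rot: [0.706, -0.706, -0.039, 0.039]
wrist_force: [-0.2, 0.6, 0.5]
width: 0.0325
0 0.0 0.0
0.1 30.8 5.3
0.2 60.8 13.7
0.3 89.9 25.1
0.35 104.0 31.8
0.38 112.3 36.2
```

```bash

python3 -m handwheel '[{"tx":0,"ty":0,"tz":0,"spin":0},{"tx":0,"ty":0,"tz":0,"spin":0},{"tx":0,"ty":0,"tz":0,"spin":0},{"tx":0,"ty":0,"tz":0,"spin":0}]' 
python3 -m handwheel '[{"tx":0,"ty":-2,"tz":0.3,"spin":0},{"tx":0,"ty":-3,"tz":0.5,"spin":0},{"tx":0,"ty":-3,"tz":0.5,"spin":0},{"tx":0,"ty":-2,"tz":0.4,"spin":0}]' 
python3 -c "
from h import *
go(.5155,-.1915,.077)"
```

```text
t: 5.8
eef_pos: [0.5156, -0.192, 0.0787]
tcp_rot: [-0.706, 0.706, 0.039, -0.039]
wrist_force: [0.9, -2.9, -1.8]
width: 0.0098
t: 6.2
eef_pos: [0.5154, -0.1907, 0.0878]
tcp_rot: [-0.705, 0.707, 0.04, -0.039]
wrist_force: [5.2, -3.8, -13.5]
width: 0.0103
delta tool mm [ 0.  10.8 -0.8] z ang 96.39 F [  5.2  -3.8 -13.5] t 6.2 w 0.0103 [ 0.5154 -0.1907  0.0878]
```

```bash

python3 -m handwheel '[{"tx":0,"ty":-4,"tz":0.5,"spin":0},{"tx":0,"ty":-4,"tz":0.6,"spin":0},{"tx":0,"ty":-4,"tz":0.7,"spin":0},{"tx":0,"ty":-4,"tz":0.8,"spin":0},{"tx":0,"ty":-4,"tz":0.8,"spin":0},{"tx":0,"ty":-4,"tz":1,"spin":0},{"tx":0,"ty":-4,"tz":1,"spin":0},{"tx":0,"ty":-4,"tz":1,"spin":0}]' 
python3 -c "
from h import *
go(*(lip(.15)-[0,0,.012]));d=snap('side','s3')"
```

```text
t: 7.0
eef_pos: [0.5145, -0.1841, 0.1196]
tcp_rot: [-0.706, 0.706, 0.039, -0.039]
wrist_force: [5.2, -3.7, -12.5]
width: 0.0125
delta tool mm [ 0.2 -4.3  2.3] z ang 96.4 F [  5.2  -3.7 -12.5] t 7.0 w 0.0125 [ 0.5145 -0.1841  0.1196]
```

View pics/s3.png

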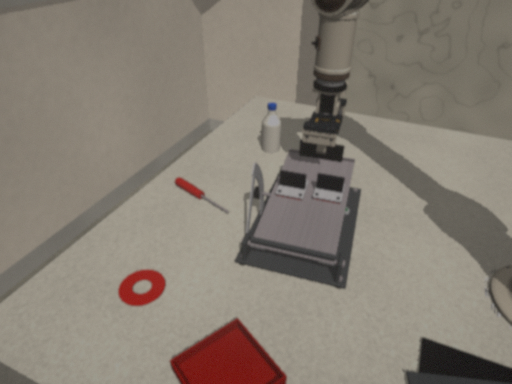

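```bash
cat >> h.py <<'E'
def meas(cam='side',name=None):
    d=snap(cam,name or 'tmp'); P=cloud(d).reshape(-1,3); ok=d['z_map'].reshape(-1)>0; P=P[ok]
    r=P[:,:2]-H; x=r@XD; y=r@YD; z=P[:,2]-.052
    m=(abs(x)<75)&(y<-.05)&(y>-.26)&(z>-.01)&(abs(x)<.009)
    # theta from points: z = 6/cos + -y tan
    if m.sum()<5: print('few'); return
    ths=np.arcsin(np.clip(.006/np.hypot(y[m],z[m]),-1,1)); ang=np.arctan2(z[m],-y[m])-ths; th=np.median(ang)
    v=-y*np.cos(th)+z*np.sin(th); h=z*np.cos(th)+y*np.sin(th)-.006
    out=[]
    for sg in (1,-1):
        k=(h>.028)&(h<.056)&(sg*x>.008)&(sg*x<.085)&(v>.0)&(v<.26)
        out.append((int(k.sum()),round(float(np.median(v[k])*1000),1) if k.sum() else None, round(float(np.median(x[k])*1000),1) if k.sum() else None))
    s=sense(); print('th',round(float(th),4),'spread',ang.std().round(4),'n',m.sum(),'sled+x',out[0],'sled-x',out[1],'F',np.round(s['wrist_force'],1),'w',round(float(s['width'])*1e3,1),'tcp',s['eef_pos'].round(4),'t',round(s['t'],2))
E
python3 -c "
from h import *
meas('side');meas('top')"
```

```text
th 0.1452 spread 0.3394 n 812 sled+x (244, 171.9, 41.9) sled-x (261, 184.0, -40.8) F [ 3.8 -3.  -9.5] w 12.2 tcp [ 0.5146 -0.184   0.1201] t 7.1
th 0.1493 spread 0.4038 n 641 sled+x (90, 177.0, 38.4) sled-x (91, 189.1, -42.0) F [  4.   -3.9 -10.9] w 12.6 tcp [ 0.5146 -0.1839  0.1201] t 7.15
```

```bash

python3 -m handwheel '[{"tx":0,"ty":-4,"tz":1.1,"spin":0},{"tx":0,"ty":-4,"tz":1.2,"spin":0},{"tx":0,"ty":-4,"tz":1.3,"spin":0},{"tx":0,"ty":-4,"tz":1.3,"spin":0},{"tx":0,"ty":-4,"tz":1.4,"spin":0},{"tx":0,"ty":-4,"tz":1.5,"spin":0},{"tx":0,"ty":-4,"tz":1.5,"spin":0},{"tx":0,"ty":-4,"tz":1.6,"spin":0}]' 
python3 -c "
from h import *
meas('side')"
```

```text
t: 7.95
eef_pos: [0.5134, -0.1738, 0.152]
tcp_rot: [-0.705, 0.707, 0.039, -0.039]
wrist_force: [4.5, -6.1, -12.5]
width: 0.0143
th 0.7747 spread 0.3207 n 1430 sled+x (0, None, None) sled-x (0, None, None) F [  3.7  -5.3 -10.4] w 14.0 tcp [ 0.5134 -0.1736  0.1526] t 8.0
```

```bash
sed -i 's/(y<-.05)&(y>-.26)&(z>-.01)/(y<-.05)\&(y>-.15)\&(z>-.01)\&(z<.11)/' h.py
python3 -c "
from h import *
meas('side')"
```

```text
th 0.2432 spread 0.0132 n 320 sled+x (260, 171.8, 42.1) sled-x (281, 183.6, -40.4) F [ 2.4 -4.9 -7.2] w 14.7 tcp [ 0.5134 -0.1737  0.1526] t 8.05
```

```bash

python3 -m handwheel '[{"tx":0,"ty":-4,"tz":1.6,"spin":0},{"tx":0,"ty":-4,"tz":1.7,"spin":0},{"tx":0,"ty":-4,"tz":1.7,"spin":0},{"tx":0,"ty":-4,"tz":1.8,"spin":0},{"tx":0,"ty":-4,"tz":1.9,"spin":0},{"tx":0,"ty":-4,"tz":1.9,"spin":0},{"tx":0,"ty":-4,"tz":2.0,"spin":0},{"tx":0,"ty":-4,"tz":2.1,"spin":0}]' 
python3 -c "
from h import *
meas('side')"
```

```text
t: 8.85
eef_pos: [0.5118, -0.1599, 0.1842]
tcp_rot: [-0.705, 0.707, 0.039, -0.039]
wrist_force: [5.1, -7.2, -11.6]
width: 0.0168
th 0.3503 spread 0.0121 n 356 sled+x (268, 171.6, 40.5) sled-x (280, 183.8, -41.4) F [ 4.1 -5.8 -8.5] w 16.4 tcp [ 0.5118 -0.1596  0.1848] t 8.9
```

```bash

python3 -m handwheel '[{"tx":0,"ty":-2,"tz":1.0,"spin":0},{"tx":0,"ty":-2,"tz":1.0,"spin":0},{"tx":0,"ty":-2,"tz":1.0,"spin":0},{"tx":0,"ty":-2,"tz":1.0,"spin":0},{"tx":0,"ty":-2,"tz":1.0,"spin":0},{"tx":0,"ty":-2,"tz":1.0,"spin":0},{"tx":0,"ty":0,"tz":0,"spin":0}]' 
python3 -c "
from h import *
meas('side')"
```

```text
t: 9.6
eef_pos: [0.5111, -0.1536, 0.1963]
tcp_rot: [-0.705, 0.707, 0.039, -0.039]
wrist_force: [4.0, -5.4, -8.3]
width: 0.0172
th 0.3925 spread 0.0122 n 374 sled+x (261, 171.7, 41.8) sled-x (279, 183.7, -40.9) F [ 3.5 -6.2 -9.3] w 17.7 tcp [ 0.5111 -0.1536  0.1963] t 9.65
```

```bash

python3 -m handwheel '[{"tx":0,"ty":-1,"tz":0.5,"spin":0},{"tx":0,"ty":-1,"tz":0.5,"spin":0},{"tx":0,"ty":-1,"tz":0.5,"spin":0},{"tx":0,"ty":-1,"tz":0.5,"spin":0},{"tx":0,"ty":0,"tz":0,"spin":0},{"tx":0,"ty":0,"tz":0,"spin":0}]' >/dev/null
python3 -c "
from h import *
meas('side')"
python3 -m handwheel '[{"tx":0,"ty":-1,"tz":0.5,"spin":0},{"tx":0,"ty":-1,"tz":0.5,"spin":0},{"tx":0,"ty":-1,"tz":0.5,"spin":0},{"tx":0,"ty":0,"tz":0,"spin":0},{"tx":0,"ty":0,"tz":0,"spin":0},{"tx":0,"ty":0,"tz":0,"spin":0}]' >/dev/null
python3 -c "
from h import *
meas('side')"
```

```text
th 0.4052 spread 0.0137 n 381 sled+x (260, 171.7, 41.5) sled-x (272, 183.7, -41.3) F [  5.3  -5.1 -10.3] w 18.0 tcp [ 0.5108 -0.1515  0.2001] t 10.3
th 0.4164 spread 0.0131 n 384 sled+x (264, 171.8, 41.9) sled-x (267, 183.6, -40.9) F [  5.   -6.1 -11. ] w 17.9 tcp [ 0.5106 -0.1498  0.203 ] t 10.95
```

```bash

python3 -m handwheel '[{"tx":0,"ty":-1,"tz":0.5,"spin":0},{"tx":0,"ty":-1,"tz":0.5,"spin":0},{"tx":0,"ty":-1,"tz":0.5,"spin":0},{"tx":0,"ty":0,"tz":0,"spin":0},{"tx":0,"ty":0,"tz":0,"spin":0},{"tx":0,"ty":0,"tz":0,"spin":0}]' >/dev/null
python3 -c "
from h import *
meas('side')"

```

```text
th 0.4269 spread 0.0125 n 391 sled+x (262, 171.7, 41.5) sled-x (280, 183.7, -41.0) F [  4.9  -5.3 -11.7] w 18.4 tcp [ 0.5104 -0.1482  0.2059] t 11.6
```

```bash

python3 -m handwheel '[{"tx":0,"ty":-1,"tz":0.5,"spin":0},{"tx":0,"ty":-1,"tz":0.5,"spin":0},{"tx":0,"ty":-1,"tz":0.5,"spin":0},{"tx":0,"ty":0,"tz":0,"spin":0},{"tx":0,"ty":0,"tz":0,"spin":0},{"tx":0,"ty":0,"tz":0,"spin":0}]' >/dev/null
python3 -c "
from h import *
meas('side')"

```

```text
th 0.4356 spread 0.0123 n 392 sled+x (262, 171.7, 42.6) sled-x (279, 183.7, -41.3) F [  4.2  -4.7 -11.2] w 18.4 tcp [ 0.5102 -0.1464  0.2088] t 12.25
```

```bash

python3 -m handwheel '[{"tx":0,"ty":-1,"tz":0.5,"spin":0},{"tx":0,"ty":-1,"tz":0.5,"spin":0},{"tx":0,"ty":-1,"tz":0.5,"spin":0},{"tx":0,"ty":0,"tz":0,"spin":0},{"tx":0,"ty":0,"tz":0,"spin":0},{"tx":0,"ty":0,"tz":0,"spin":0}]' >/dev/null
python3 -c "
from h import *
meas('side')"

```

```text
th 0.4471 spread 0.0123 n 398 sled+x (259, 171.6, 41.1) sled-x (279, 183.8, -41.2) F [  4.1  -3.4 -11.6] w 18.4 tcp [ 0.51   -0.1446  0.2117] t 12.9
```

```bash

python3 -m handwheel '[{"tx":0,"ty":-1,"tz":0.5,"spin":0},{"tx":0,"ty":-1,"tz":0.6,"spin":0},{"tx":0,"ty":-1,"tz":0.6,"spin":0},{"tx":0,"ty":0,"tz":0,"spin":0},{"tx":0,"ty":0,"tz":0,"spin":0},{"tx":0,"ty":0,"tz":0,"spin":0}]' >/dev/null
python3 -c "
from h import *
meas('side')"

```

```text
th 0.4585 spread 0.0119 n 401 sled+x (255, 171.8, 42.2) sled-x (277, 184.0, -40.8) F [  5.1  -3.3 -11.9] w 18.4 tcp [ 0.5098 -0.1428  0.2147] t 13.55
```

```bash

python3 -m handwheel '[{"tx":0,"ty":-1,"tz":0.6,"spin":0},{"tx":0,"ty":-1,"tz":0.6,"spin":0},{"tx":0,"ty":-1,"tz":0.6,"spin":0},{"tx":0,"ty":0,"tz":0,"spin":0},{"tx":0,"ty":0,"tz":0,"spin":0},{"tx":0,"ty":0,"tz":0,"spin":0}]' >/dev/null
python3 -c "
from h import *
meas('side')"

```

```text
th 0.4687 spread 0.0122 n 401 sled+x (260, 171.7, 41.6) sled-x (272, 183.9, -41.3) F [  5.3  -3.5 -11.5] w 18.8 tcp [ 0.5096 -0.1409  0.2176] t 14.2
```

```bash

python3 -m handwheel '[{"tx":0,"ty":-1,"tz":0.6,"spin":0},{"tx":0,"ty":-1,"tz":0.6,"spin":0},{"tx":0,"ty":-1,"tz":0.6,"spin":0},{"tx":0,"ty":0,"tz":0,"spin":0},{"tx":0,"ty":0,"tz":0,"spin":0},{"tx":0,"ty":0,"tz":0,"spin":0}]' >/dev/null
python3 -c "
from h import *
meas('side')"

```

```text
th 0.4798 spread 0.0134 n 412 sled+x (261, 171.8, 41.3) sled-x (272, 183.6, -41.6) F [  5.8  -5.  -12.2] w 18.8 tcp [ 0.5094 -0.139   0.2206] t 14.85
```

```bash

python3 -m handwheel '[{"tx":0,"ty":-1,"tz":0.6,"spin":0},{"tx":0,"ty":-1,"tz":0.6,"spin":0},{"tx":0,"ty":-1,"tz":0.6,"spin":0},{"tx":0,"ty":0,"tz":0,"spin":0},{"tx":0,"ty":0,"tz":0,"spin":0},{"tx":0,"ty":0,"tz":0,"spin":0}]' >/dev/null
python3 -c "
from h import *
meas('side')"

```

```text
th 0.4899 spread 0.0129 n 418 sled+x (262, 171.8, 42.0) sled-x (281, 176.1, -40.8) F [  5.8  -3.4 -13.2] w 19.4 tcp [ 0.5091 -0.137   0.2235] t 15.5
```

```bash

python3 -m handwheel '[{"tx":0,"ty":0,"tz":0,"spin":0},{"tx":0,"ty":0,"tz":0,"spin":0},{"tx":0,"ty":0,"tz":0,"spin":0},{"tx":0,"ty":0,"tz":0,"spin":0},{"tx":0,"ty":0,"tz":0,"spin":0}]' >/dev/null
python3 -c "
from h import *
meas('side')"
python3 -m handwheel '[{"tx":0,"ty":0,"tz":0,"spin":0},{"tx":0,"ty":0,"tz":0,"spin":0},{"tx":0,"ty":0,"tz":0,"spin":0},{"tx":0,"ty":0,"tz":0,"spin":0},{"tx":0,"ty":0,"tz":0,"spin":0}]' >/dev/null
python3 -c "
from h import *
meas('side')"

```

```text
th 0.4914 spread 0.014 n 394 sled+x (260, 171.9, 41.7) sled-x (279, 141.2, -41.3) F [  4.8  -3.2 -12.6] w 19.3 tcp [ 0.5091 -0.1371  0.2235] t 16.05
th 0.4911 spread 0.0197 n 381 sled+x (260, 171.9, 41.8) sled-x (285, 78.2, -40.5) F [  4.8  -2.9 -11.7] w 19.1 tcp [ 0.5091 -0.137   0.2235] t 16.6
```

```bash

python3 -m handwheel '[{"tx":0,"ty":0,"tz":0,"spin":0},{"tx":0,"ty":0,"tz":0,"spin":0},{"tx":0,"ty":0,"tz":0,"spin":0},{"tx":0,"ty":0,"tz":0,"spin":0},{"tx":0,"ty":0,"tz":0,"spin":0},{"tx":0,"ty":0,"tz":0,"spin":0},{"tx":0,"ty":0,"tz":0,"spin":0},{"tx":0,"ty":0,"tz":0,"spin":0}]' >/dev/null
python3 -c "
from h import *
meas('side','s4');meas('top','t4')
d=dict(np.load('pics/s4.npz'));im=d['image'][:,:,::-1]
cv2.imwrite('pics/s4c.png',cv2.convertScaleAbs(cv2.resize(im[100:300,220:380],None,fx=3,fy=3,interpolation=cv2.INTER_CUBIC),alpha=1.5))"

```

```text
th 0.4919 spread 0.0169 n 398 sled+x (256, 171.9, 41.2) sled-x (280, 35.3, -39.7) F [  4.1  -3.7 -12.9] w 19.6 tcp [ 0.5091 -0.137   0.2235] t 17.45
th 0.4873 spread 0.0175 n 238 sled+x (159, 179.3, 39.8) sled-x (160, 42.9, -40.2) F [  5.7  -2.4 -12.4] w 19.6 tcp [ 0.5091 -0.1371  0.2235] t 17.5
```

View pics/s4c.png

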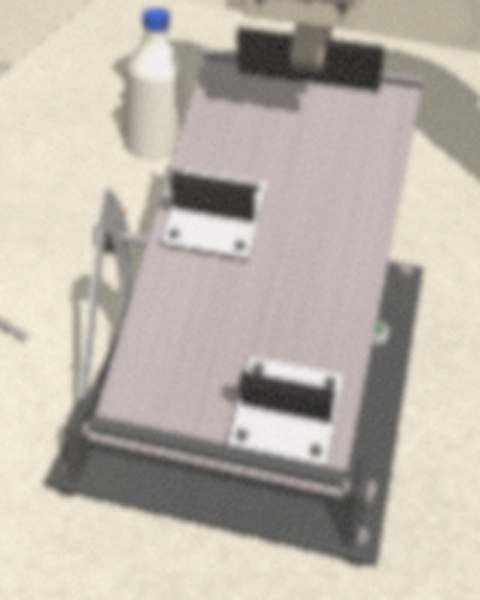

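```bash

python3 -m handwheel '[{"tx":0,"ty":0,"tz":0,"spin":0},{"tx":0,"ty":0,"tz":0,"spin":0},{"tx":0,"ty":0,"tz":0,"spin":0},{"tx":0,"ty":0,"tz":0,"spin":0},{"tx":0,"ty":0,"tz":0,"spin":0},{"tx":0,"ty":0,"tz":0,"spin":0}]' 0.8
python3 -c "
from h import *
meas('side')"

```

```text
t: 18.1
eef_pos: [0.5094, -0.1366, 0.2249]
tcp_rot: [0.706, -0.706, -0.04, 0.039]
wrist_force: [0.3, 0.5, -0.1]
width: 0.0625
th 0.4905 spread 0.0167 n 407 sled+x (256, 171.6, 41.6) sled-x (278, 35.3, -39.9) F [-0.1  0.2  0.8] w 66.9 tcp [ 0.5094 -0.1367  0.2248] t 18.15
```

```bash

python3 -m handwheel '[{"tx":0,"ty":-15,"tz":0,"spin":0},{"tx":0,"ty":-25,"tz":0,"spin":0},{"tx":0,"ty":-30,"tz":0,"spin":0},{"tx":0,"ty":-30,"tz":0,"spin":0},{"tx":0,"ty":-15,"tz":0,"spin":0},{"tx":0,"ty":0,"tz":0,"spin":0}]' 1
python3 -c "
from h import *
go(.4425,.1006,.30);print(sense()['qpos'].round(2))"

```

```text
t: 18.75
eef_pos: [0.5108, -0.1371, 0.3424]
tcp_rot: [-0.706, 0.706, 0.041, -0.038]
wrist_force: [-0.1, 0.2, 0.2]
width: 0.0921
delta tool mm [-41.6  41.8 243.9] z ang 96.4 F [-0.1  0.2  0.2] t 18.75 w 0.0921 [ 0.5108 -0.1371  0.3424]
[ 0.24  0.15 -0.03  1.72  0.01  1.26  1.89]
```

```bash

python3 -m handwheel '[{"tx":-5,"ty":0,"tz":20,"spin":0},{"tx":-7,"ty":0,"tz":40,"spin":0},{"tx":-7,"ty":0,"tz":40,"spin":0},{"tx":-7,"ty":0,"tz":40,"spin":0},{"tx":-7,"ty":0,"tz":40,"spin":0},{"tx":-6,"ty":0,"tz":40,"spin":0},{"tx":-3,"ty":0,"tz":24,"spin":0}]'
python3 -m handwheel '[{"tx":0,"ty":0,"tz":0,"spin":8.5},{"tx":0,"ty":0,"tz":0,"spin":8.5},{"tx":0,"ty":0,"tz":0,"spin":8.5},{"tx":0,"ty":0,"tz":0,"spin":8.5},{"tx":0,"ty":0,"tz":0,"spin":8.5},{"tx":0,"ty":0,"tz":0,"spin":8.5},{"tx":0,"ty":0,"tz":0,"spin":8.5},{"tx":0,"ty":0,"tz":0,"spin":8.5},{"tx":0,"ty":0,"tz":0,"spin":8.5},{"tx":0,"ty":0,"tz":0,"spin":8.5}]'
python3 -m handwheel '[{"tx":0,"ty":0,"tz":0,"spin":5},{"tx":0,"ty":0,"tz":0,"spin":0},{"tx":0,"ty":0,"tz":0,"spin":0}]'
python3 -c "
from h import *
go(.4425,.1006,.092);snap('wrist','w5');print(sense()['qpos'].round(2))"

```

```text
t: 19.45
eef_pos: [0.4385, 0.1042, 0.3385]
tcp_rot: [0.706, -0.706, -0.04, 0.041]
wrist_force: [0.8, -0.5, -0.3]
width: 0.0914
t: 20.45
eef_pos: [0.4397, 0.1008, 0.3382]
tcp_rot: [-0.545, 0.546, -0.45, 0.449]
wrist_force: [0.1, 0.3, -0.0]
width: 0.092
t: 20.75
eef_pos: [0.4399, 0.1009, 0.3388]
tcp_rot: [-0.527, 0.528, -0.471, 0.47]
wrist_force: [-0.2, -0.7, 0.3]
width: 0.0918
delta tool mm [  0.6 246.8   2.9] z ang 6.55 F [-0.2 -0.7  0.3] t 20.75 w 0.0918 [0.4399 0.1009 0.3388]
[-0.04  0.02 -0.24  1.88  0.    1.25 -0.17]
```

View pics/w5.png

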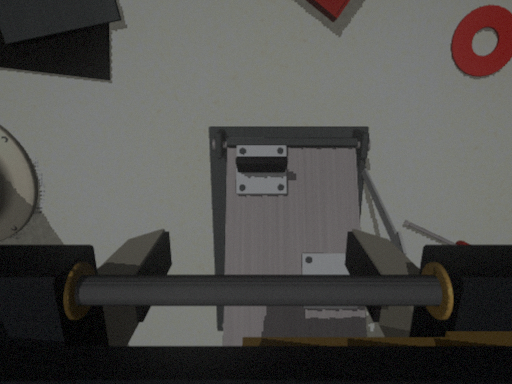

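```bash

python3 -c "
from h import *
for n in ('w5','t4','s4'):
    d=dict(np.load('pics/%s.npz'%n)); P=cloud(d).reshape(-1,3); P=P[d['z_map'].reshape(-1)>0]; th=.4905
    r=P[:,:2]-H; x=r@XD; y=r@YD; z=P[:,2]-.052
    v=-y*np.cos(th)+z*np.sin(th); h=z*np.cos(th)+y*np.sin(th)-.006
    k=(h>.025)&(h<.055)&(v>.01)&(v<.08)&(x<-.005)&(x>-.09)
    k2=(h>.044)&(h<.055)&(v>.01)&(v<.08)&(x<-.005)&(x>-.09)
    q=P[k2]
    print(n,k.sum(),np.percentile(x[k],[2,98]).round(4),np.percentile(v[k2],[5,50,95]).round(4),np.percentile(h[k],98),np.c_[q.mean(0)].T, cv2.minAreaRect((np.c_[x[k2],v[k2]]*1000).astype(np.float32)))
"

```

```text
w5 667 [-0.0681 -0.0113] [0.0356 0.0405 0.0445] 0.05081398582298993 [[0.44347223 0.10333687 0.11959339]] ((-39.848846435546875, 40.15037155151367), (9.786245346069336, 59.242305755615234), 89.72139739990234)
t4 172 [-0.0697 -0.0129] [0.0337 0.0406 0.0451] 0.05209347228647862 [[0.44256812 0.10341335 0.11917583]] ((-41.3522834777832, 39.563907623291016), (12.713579177856445, 57.18016815185547), 89.23538208007812)
s4 297 [-0.0677 -0.0109] [0.034  0.0378 0.0431] 0.05179373873954604 [[0.44434017 0.10565734 0.11874567]] ((-38.79979705810547, 38.77353286743164), (59.58259963989258, 10.178828239440918), 0.02590068243443966)
```

```bash

python3 -m handwheel '[{"tx":1,"ty":20,"tz":3.8,"spin":0.3},{"tx":0,"ty":30,"tz":0,"spin":0},{"tx":0,"ty":35,"tz":0,"spin":0},{"tx":0,"ty":35,"tz":0,"spin":0},{"tx":0,"ty":30,"tz":0,"spin":0},{"tx":0,"ty":20,"tz":0,"spin":0},{"tx":0,"ty":10,"tz":0,"spin":0},{"tx":0,"ty":0,"tz":0,"spin":0},{"tx":0,"ty":0,"tz":0,"spin":0}]'
python3 -c "
from h import *
go(.4436,.0999,.0925);snap('wrist','w6');snap('side','s6')"

```

```text
t: 21.7
eef_pos: [0.4449, 0.1007, 0.1604]
tcp_rot: [0.526, -0.526, 0.472, -0.473]
wrist_force: [0.1, 0.2, 0.2]
width: 0.0917
delta tool mm [ 0.7 67.9 -1.4] z ang 6.13 F [0.1 0.2 0.2] t 21.7 w 0.0917 [0.4449 0.1007 0.1604]
```

View pics/w6.png

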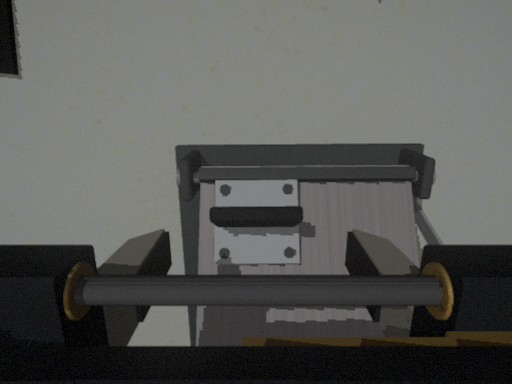

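View pics/s6.png

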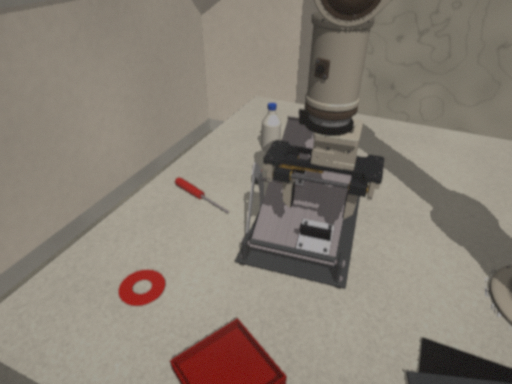

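```bash

python3 -m handwheel '[{"tx":0.7,"ty":15,"tz":-1.4,"spin":0},{"tx":0,"ty":18,"tz":0,"spin":0},{"tx":0,"ty":15,"tz":0,"spin":0},{"tx":0,"ty":10,"tz":0,"spin":0},{"tx":0,"ty":7,"tz":0,"spin":0},{"tx":0,"ty":2,"tz":0,"spin":0},{"tx":0,"ty":0,"tz":0,"spin":0}]'
python3 -c "
from h import *
go(.4436,.0999,.0925)"
python3 -m handwheel '[{"tx":0,"ty":0,"tz":0,"spin":0},{"tx":0,"ty":0,"tz":0,"spin":0},{"tx":0,"ty":0,"tz":0,"spin":0},{"tx":0,"ty":0,"tz":0,"spin":0},{"tx":0,"ty":0,"tz":0,"spin":0},{"tx":0,"ty":0,"tz":0,"spin":0},{"tx":0,"ty":0,"tz":0,"spin":0}]' 0 15
python3 -c "
from h import *
meas('side','s7')"
```

```text
t: 22.5
eef_pos: [0.4432, 0.0997, 0.0929]
tcp_rot: [0.526, -0.526, 0.473, -0.473]
wrist_force: [-0.1, 0.5, 0.2]
width: 0.0915
delta tool mm [-0.1  0.4  0.4] z ang 6.1 F [-0.1  0.5  0.2] t 22.5 w 0.0915 [0.4432 0.0997 0.0929]
t: 23.2
eef_pos: [0.4432, 0.0997, 0.0929]
tcp_rot: [0.526, -0.526, 0.473, -0.473]
wrist_force: [0.1, -0.5, 1.7]
width: 0.0598
th 0.4926 spread 0.0283 n 84 sled+x (242, 171.6, 42.4) sled-x (393, 34.7, -47.0) F [-0.1 -0.9  2.5] w 59.9 tcp [0.4433 0.0997 0.0929] t 23.25
```

View pics/s7.png

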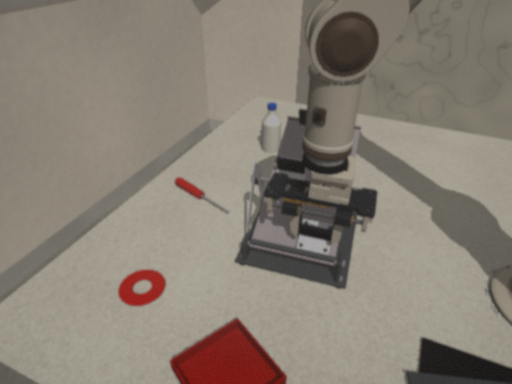

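Gripped at 59.8 mm, as expected for the handle length. Lifting straight up.

```bash

python3 -m handwheel '[{"tx":0,"ty":-3,"tz":0,"spin":0},{"tx":0,"ty":-6,"tz":0,"spin":0},{"tx":0,"ty":-10,"tz":0,"spin":0},{"tx":0,"ty":-15,"tz":0,"spin":0},{"tx":0,"ty":-20,"tz":0,"spin":0},{"tx":0,"ty":-25,"tz":0,"spin":0},{"tx":0,"ty":-25,"tz":0,"spin":0},{"tx":0,"ty":-15,"tz":0,"spin":0},{"tx":0,"ty":-5,"tz":0,"spin":0},{"tx":0,"ty":0,"tz":0,"spin":0}]'
python3 -c "
from h import *
meas('side','s8');snap('wrist','w8');go(.4929,.3673,.217)"
```

```text
t: 24.25
eef_pos: [0.4433, 0.0997, 0.2175]
tcp_rot: [0.526, -0.525, 0.472, -0.473]
wrist_force: [0.5, -0.3, -2.3]
width: 0.0596
th 0.4897 spread 0.0152 n 233 sled+x (165, 171.5, 52.2) sled-x (0, None, None) F [-0.2  0.7 -2.6] w 60.1 tcp [0.4427 0.0995 0.2166] t 24.3
delta tool mm [-261.    -1.1   78.8] z ang 6.1 F [ 0.7 -0.4 -3.6] t 24.35 w 0.0598 [0.4423 0.0994 0.2161]
```

View pics/s8.png

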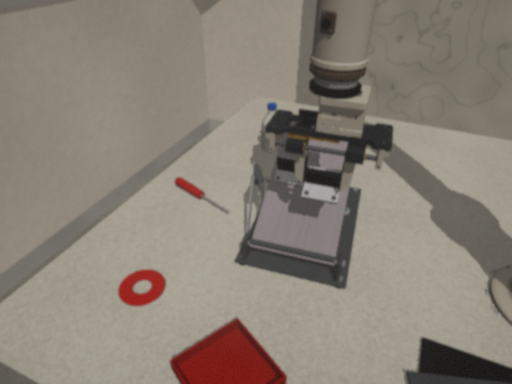

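View pics/w8.png

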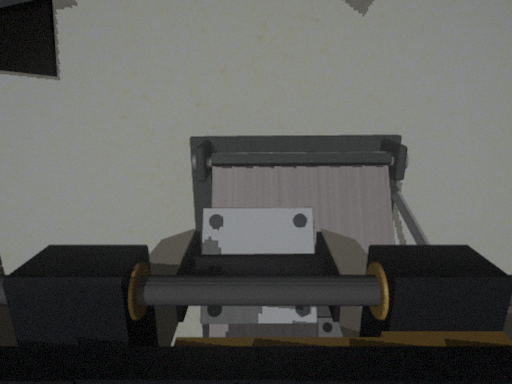

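```bash

python3 -m handwheel '[{"tx":-12,"ty":0,"tz":4,"spin":0},{"tx":-24,"ty":0,"tz":7,"spin":0},{"tx":-30,"ty":0,"tz":9,"spin":0},{"tx":-34,"ty":0,"tz":10,"spin":0},{"tx":-34,"ty":0,"tz":10,"spin":0},{"tx":-34,"ty":0,"tz":10,"spin":0},{"tx":-34,"ty":0,"tz":10,"spin":0},{"tx":-28,"ty":0,"tz":9,"spin":0},{"tx":-20,"ty":0,"tz":6,"spin":0},{"tx":-11,"ty":0,"tz":4,"spin":0}]'
python3 -m handwheel '[{"tx":0,"ty":0,"tz":0,"spin":0},{"tx":0,"ty":0,"tz":0,"spin":0}]'
python3 -c "
from h import *
snap('wrist','w9');go(.4929,.3673,.217)
d=snap('top','t9');im=d['image'][:,:,::-1]
cv2.imwrite('pics/t0tray.png',cv2.resize(np.load('pics/top0.npz')['image'][180:270,90:190,::-1],None,fx=6,fy=6,interpolation=cv2.INTER_CUBIC))"
```

```text
t: 25.35
eef_pos: [0.4924, 0.3709, 0.2152]
tcp_rot: [-0.526, 0.527, -0.473, 0.471]
wrist_force: [-0.2, -0.0, -2.9]
width: 0.06
t: 25.55
eef_pos: [0.4935, 0.3666, 0.2158]
tcp_rot: [-0.525, 0.527, -0.473, 0.473]
wrist_force: [-0.5, -0.8, -2.1]
width: 0.0601
delta tool mm [-1.4 -0.9 -0.7] z ang 6.03 F [ 0.  -0.7 -2.7] t 25.6 w 0.0598 [0.4937 0.366  0.2161]
```

View pics/t0tray.png

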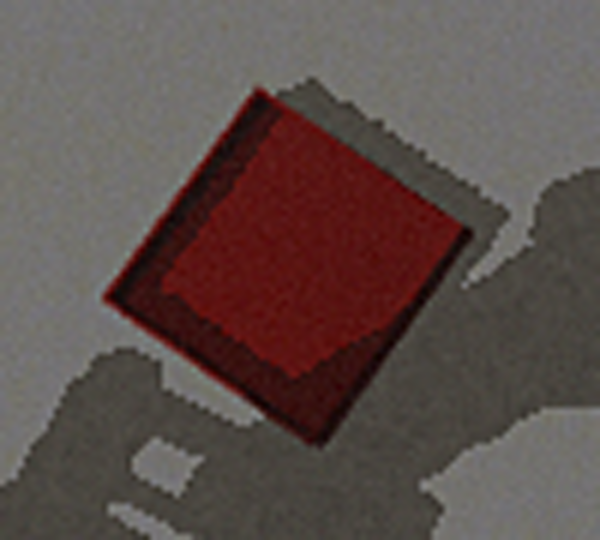

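View pics/w9.png

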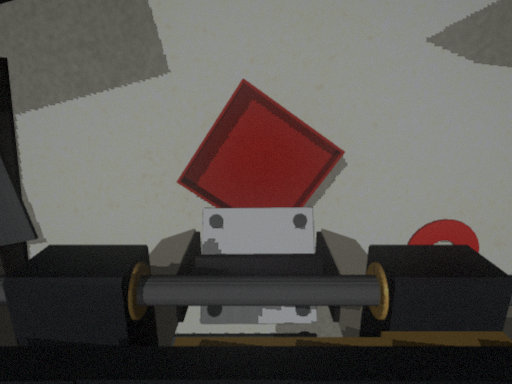

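```bash

python3 -c "
from h import *
def onz(d,u,v,z0):
    M=np.linalg.inv(d['camera_from_world']); r=M[:3,:3]@np.array([(u-d['cx'])/d['fx'],(v-d['cy'])/d['fy'],1]); c=M[:3,3]; return c+r*(z0-c[2])/r[2]
d=dict(np.load('pics/top0.npz'))
Q=np.array([onz(d,u/6+90-.4,v/6+180-.4,.025)[:2] for u,v in [(258,88),(470,233),(320,445),(105,298)]]); print(Q.round(4),Q.mean(0)); e=np.roll(Q,-1,0)-Q; print(np.degrees(np.arctan2(e[:,1],e[:,0])),np.linalg.norm(e,axis=1))
w=dict(np.load('pics/w9.npz'))
W=np.array([onz(w,u,v,.025)[:2] for u,v in [(244,80),(344,153),(178,182)]]);print(W.round(4),(W[1]+W[2])/2,np.linalg.norm(W[1]-W[0]),np.linalg.norm(W[2]-W[0]),np.degrees(np.arctan2(*(W[1]-W[0])[::-1])))
"
```

```text
[[0.5805 0.3933]
 [0.5163 0.2762]
 [0.4057 0.3362]
 [0.4682 0.4536]] [0.4926514  0.36481177]
[-118.75297497  151.53257858   61.97187883  -28.23868967] [0.13350509 0.12581139 0.13299835 0.12749749]
[[0.4711 0.4531]
 [0.5832 0.3913]
 [0.4095 0.3408]] [0.49634457 0.36603094] 0.12797510193049452 0.12806531255546402 -28.87446758519336
```

```bash

python3 -m handwheel '[{"tx":0,"ty":10,"tz":0,"spin":4},{"tx":0,"ty":20,"tz":0,"spin":8},{"tx":0,"ty":25,"tz":0,"spin":8},{"tx":0,"ty":25,"tz":0,"spin":8},{"tx":0,"ty":25,"tz":0,"spin":6.4},{"tx":0,"ty":20,"tz":0,"spin":0},{"tx":0,"ty":10,"tz":0,"spin":0},{"tx":0,"ty":5,"tz":0,"spin":0},{"tx":0,"ty":0,"tz":0,"spin":0}]'
python3 -c "
from h import *
snap('wrist','w10');go(.4935,.3665,.06)
d=snap('side','s10');im=d['image'][:,:,::-1]
cv2.imwrite('pics/s10c.png',cv2.convertScaleAbs(cv2.resize(im[184:384,120:360],None,fx=3,fy=3,interpolation=cv2.INTER_CUBIC),alpha=1.5))"
```

```text
t: 26.55
eef_pos: [0.494, 0.3671, 0.0768]
tcp_rot: [-0.362, 0.362, -0.607, 0.607]
wrist_force: [0.8, 0.1, -2.3]
width: 0.0597
delta tool mm [ 1.3 17.4 -0.3] z ang -28.32 F [ 0.5  0.8 -1.9] t 26.6 w 0.06 [0.4944 0.3675 0.0774]
```

View pics/w10.png

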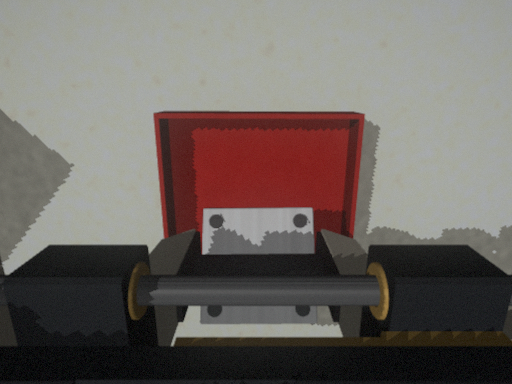

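View pics/s10c.png

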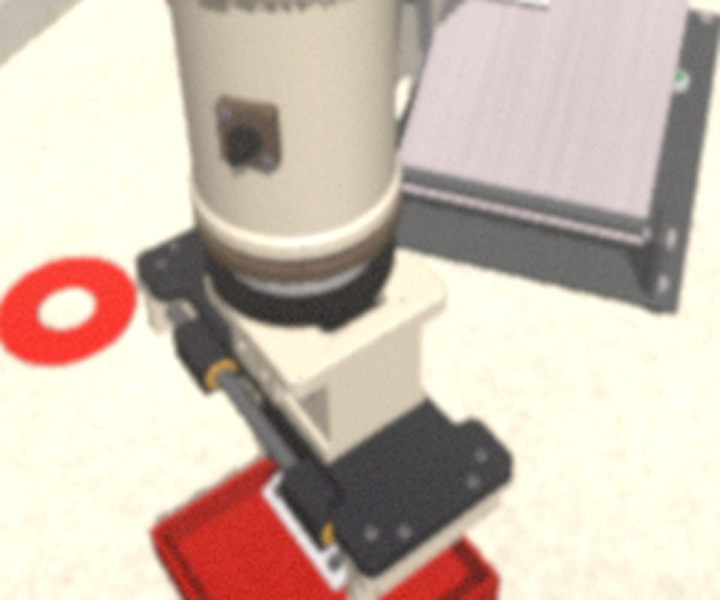

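```bash

python3 -m handwheel '[{"tx":1,"ty":8,"tz":0,"spin":0},{"tx":0,"ty":12,"tz":0,"spin":0},{"tx":0,"ty":10,"tz":0,"spin":0},{"tx":0,"ty":5,"tz":0,"spin":0},{"tx":0,"ty":0,"tz":0,"spin":0}]' - 8
python3 -m handwheel '[{"tx":0,"ty":1.5,"tz":0,"spin":0},{"tx":0,"ty":1.5,"tz":0,"spin":0},{"tx":0,"ty":1.5,"tz":0,"spin":0},{"tx":0,"ty":1.5,"tz":0,"spin":0},{"tx":0,"ty":0,"tz":0,"spin":0}]'
python3 -c "
from h import *
go(.4935,.3665,.024)"
```

```text
t: 27.15
eef_pos: [0.4923, 0.366, 0.0401]
tcp_rot: [-0.362, 0.364, -0.607, 0.607]
wrist_force: [-0.1, -0.3, -2.7]
width: 0.0601
t: 27.65
eef_pos: [0.4933, 0.3666, 0.0356]
tcp_rot: [-0.363, 0.363, -0.607, 0.607]
wrist_force: [0.2, 0.8, -2.7]
width: 0.0599
delta tool mm [-0.  11.6  0.2] z ang -28.3 F [ 0.2  0.8 -2.7] t 27.65 w 0.0599 [0.4933 0.3666 0.0356]
```

```bash

python3 -m handwheel '[{"tx":0,"ty":1,"tz":0,"spin":0},{"tx":0,"ty":1,"tz":0,"spin":0},{"tx":0,"ty":1,"tz":0,"spin":0},{"tx":0,"ty":1,"tz":0,"spin":0},{"tx":0,"ty":0,"tz":0,"spin":0}]'
python3 -m handwheel '[{"tx":0,"ty":1,"tz":0,"spin":0},{"tx":0,"ty":1,"tz":0,"spin":0},{"tx":0,"ty":1,"tz":0,"spin":0},{"tx":0,"ty":1,"tz":0,"spin":0},{"tx":0,"ty":0,"tz":0,"spin":0}]'
python3 -c "
from h import *
go(.4935,.3665,.024)"
```

```text
t: 28.15
eef_pos: [0.4939, 0.3674, 0.0335]
tcp_rot: [0.363, -0.362, 0.607, -0.607]
wrist_force: [-2.4, -2.0, 9.4]
width: 0.0602
t: 28.65
eef_pos: [0.4939, 0.3674, 0.0296]
tcp_rot: [0.363, -0.362, 0.607, -0.607]
wrist_force: [-2.8, -1.9, 9.6]
width: 0.0598
delta tool mm [1.  5.6 0.1] z ang -28.29 F [-2.8 -1.9  9.6] t 28.65 w 0.0598 [0.4939 0.3674 0.0296]
```

```bash

python3 -m handwheel '[{"tx":0,"ty":1,"tz":0,"spin":0},{"tx":0,"ty":1,"tz":0,"spin":0},{"tx":0,"ty":1,"tz":0,"spin":0},{"tx":0,"ty":0,"tz":0,"spin":0}]'
cat >> h.py <<'E'
def tilt(name):
    # plate tilt in tool frame from wrist cam: points within sled footprint, z below .03
    d=snap('wrist',name); s,M=tool(); P=cloud(d).reshape(-1,3); P=P[d['z_map'].reshape(-1)>0]
    q=(P-s['eef_pos'])@M   # tool coords
    k=(abs(q[:,2])<.026)&(q[:,0]<-.008)&(q[:,0]>-.045)&(P[:,2]<.06)
    u=q[k]; bins=np.arange(-.045,-.005,.003)
    for b in bins:
        m=(u[:,0]>=b)&(u[:,0]<b+.003)
        if m.sum()>3: print(round(b+.0015,4),m.sum(),'z',np.median(P[k][m][:,2]).round(4))
E
python3 -c "
from h import *
go(.4935,.3665,.024);tilt('w11')"
```

```text
t: 29.05
eef_pos: [0.4938, 0.3673, 0.0265]
tcp_rot: [0.363, -0.362, 0.607, -0.607]
wrist_force: [-2.5, -2.6, 8.5]
width: 0.06
delta tool mm [0.8 2.5 0.1] z ang -28.29 F [-2.5 -2.6  8.5] t 29.05 w 0.06 [0.4938 0.3673 0.0265]
-0.0435 500 z 0.0034
-0.0405 481 z 0.0035
-0.0375 493 z 0.0034
-0.0345 477 z 0.0034
-0.0315 478 z 0.0034
-0.0285 467 z 0.0034
-0.0255 461 z 0.0034
-0.0225 458 z 0.0035
-0.0195 449 z 0.0034
-0.0165 439 z 0.0034
-0.0135 753 z 0.004
-0.0105 759 z 0.0125
-0.0075 187 z 0.0139
```

View pics/w11.png

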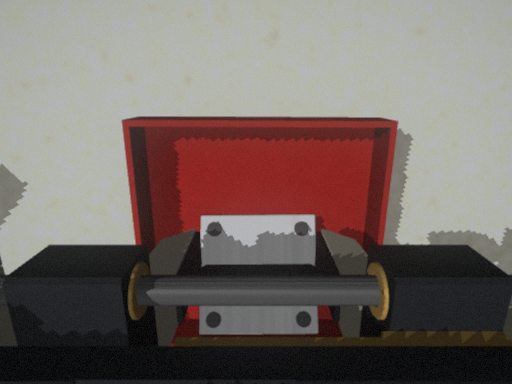

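```bash

python3 -m handwheel '[{"tx":0,"ty":-3,"tz":0,"spin":0},{"tx":0,"ty":-3,"tz":0,"spin":0},{"tx":-4,"ty":0,"tz":0,"spin":0},{"tx":-6,"ty":0,"tz":0,"spin":0},{"tx":-4,"ty":0,"tz":0,"spin":0},{"tx":0,"ty":0,"tz":0,"spin":0},{"tx":0,"ty":2,"tz":0,"spin":0},{"tx":0,"ty":1,"tz":0,"spin":0},{"tx":0,"ty":0,"tz":0,"spin":0}]'
python3 -c "
from h import *
go(.4935,.3665,.024);tilt('w12')"
```

```text
t: 30.0
eef_pos: [0.4996, 0.3785, 0.0273]
tcp_rot: [-0.362, 0.363, -0.607, 0.607]
wrist_force: [-0.3, 0.1, -2.1]
width: 0.0599
delta tool mm [13.5  3.3  0.3] z ang -28.3 F [-0.3  0.1 -2.1] t 30.0 w 0.0599 [0.4996 0.3785 0.0273]
-0.0435 507 z 0.0035
-0.0405 497 z 0.0033
-0.0375 480 z 0.0034
-0.0345 472 z 0.0034
-0.0315 467 z 0.0034
-0.0285 467 z 0.0034
-0.0255 462 z 0.0034
-0.0225 446 z 0.0034
-0.0195 450 z 0.0034
-0.0165 441 z 0.0034
-0.0135 720 z 0.004
-0.0105 826 z 0.0131
-0.0075 184 z 0.0146
```

```bash

python3 -m handwheel '[{"tx":0,"ty":1,"tz":0,"spin":0},{"tx":0,"ty":1,"tz":0,"spin":0},{"tx":0,"ty":0,"tz":0,"spin":0}]' - 5
python3 -m handwheel '[{"tx":1.5,"ty":0.4,"tz":0,"spin":0},{"tx":1.5,"ty":0.5,"tz":0,"spin":0},{"tx":1.5,"ty":0.5,"tz":0,"spin":0},{"tx":1.5,"ty":0.6,"tz":0,"spin":0},{"tx":1.5,"ty":0.6,"tz":0,"spin":0},{"tx":0,"ty":0,"tz":0,"spin":0}]'
python3 -c "
from h import *
go(.4935,.3665,.024);tilt('w13')"
```

```text
t: 30.35
eef_pos: [0.5001, 0.379, 0.0264]
tcp_rot: [-0.363, 0.363, -0.607, 0.607]
wrist_force: [-1.2, -2.0, 3.4]
width: 0.0597
t: 30.95
eef_pos: [0.4962, 0.3719, 0.0227]
tcp_rot: [-0.362, 0.363, -0.607, 0.607]
wrist_force: [0.2, -1.6, -1.2]
width: 0.0597
delta tool mm [ 6.  -1.3  0.2] z ang -28.31 F [ 0.2 -1.6 -1.2] t 30.95 w 0.0597 [0.4962 0.3719 0.0227]
-0.0435 519 z 0.0034
-0.0405 534 z 0.0034
-0.0375 494 z 0.0034
-0.0345 503 z 0.0035
-0.0315 504 z 0.0034
-0.0285 472 z 0.0035
-0.0255 485 z 0.0035
-0.0225 469 z 0.0034
-0.0195 954 z 0.0082
-0.0165 627 z 0.0133
-0.0135 564 z 0.0143
-0.0105 532 z 0.0149
-0.0075 178 z 0.0153
```

View pics/w13.png

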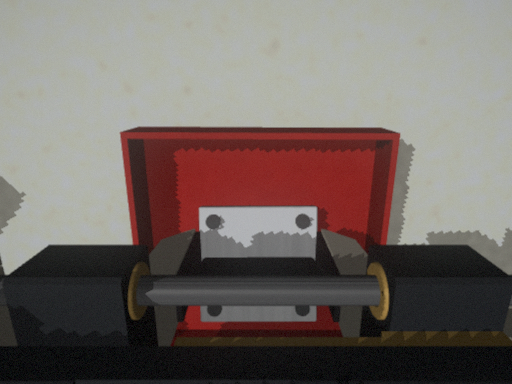

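```bash

python3 -m handwheel '[{"tx":1.5,"ty":0.7,"tz":0,"spin":0},{"tx":1.5,"ty":0.8,"tz":0,"spin":0},{"tx":1.5,"ty":0.8,"tz":0,"spin":0},{"tx":1.5,"ty":0.8,"tz":0,"spin":0},{"tx":0,"ty":0,"tz":0,"spin":0}]'
python3 -c "
from h import *
go(.4935,.3665,.0175);tilt('w14')"
```

```text
t: 31.5
eef_pos: [0.4934, 0.3668, 0.0198]
tcp_rot: [-0.362, 0.363, -0.607, 0.607]
wrist_force: [0.2, 0.2, -2.2]
width: 0.0599
delta tool mm [0.2 2.3 0.3] z ang -28.31 F [ 0.2  0.2 -2.2] t 31.5 w 0.0599 [0.4934 0.3668 0.0198]
-0.0435 542 z 0.0034
-0.0405 530 z 0.0033
-0.0375 505 z 0.0034
-0.0345 530 z 0.0033
-0.0315 500 z 0.0035
-0.0285 499 z 0.0034
-0.0255 594 z 0.0035
-0.0225 1003 z 0.0126
-0.0195 553 z 0.0138
-0.0165 561 z 0.014
-0.0135 512 z 0.0142
-0.0105 534 z 0.0143
-0.0075 175 z 0.0146
```

```bash

python3 -m handwheel '[{"tx":0.5,"ty":0.5,"tz":0,"spin":0},{"tx":0.5,"ty":0.5,"tz":0,"spin":0},{"tx":0.5,"ty":0.5,"tz":0,"spin":0},{"tx":0,"ty":0,"tz":0,"spin":0}]'
python3 -c "
from h import *
go(.4935,.3665,.0175);tilt('w15')"
```

```text
t: 31.95
eef_pos: [0.4927, 0.3656, 0.0185]
tcp_rot: [-0.362, 0.363, -0.607, 0.607]
wrist_force: [-0.0, -1.6, 1.0]
width: 0.0597
delta tool mm [-1.2  1.   0.3] z ang -28.3 F [-0.  -1.6  1. ] t 31.95 w 0.0597 [0.4927 0.3656 0.0185]
-0.0435 549 z 0.0033
-0.0405 538 z 0.0034
-0.0375 530 z 0.0033
-0.0345 519 z 0.0035
-0.0315 518 z 0.0034
-0.0285 504 z 0.0034
-0.0255 1014 z 0.0079
-0.0225 616 z 0.0133
-0.0195 564 z 0.0137
-0.0165 540 z 0.0139
-0.0135 517 z 0.0138
-0.0105 510 z 0.0139
-0.0075 186 z 0.0139
```

```bash

python3 -m handwheel '[{"tx":0.4,"ty":0.4,"tz":0,"spin":0},{"tx":0.4,"ty":0.4,"tz":0,"spin":0},{"tx":0,"ty":0,"tz":0,"spin":0},{"tx":0,"ty":0,"tz":0,"spin":0}]'
python3 -c "
from h import *
go(.4935,.3665,.0175);tilt('w16')"
```

```text
t: 32.4
eef_pos: [0.4923, 0.3649, 0.0177]
tcp_rot: [-0.362, 0.363, -0.607, 0.607]
wrist_force: [-2.1, -0.7, 2.4]
width: 0.0603
delta tool mm [-2.   0.1  0.3] z ang -28.3 F [-2.1 -0.7  2.4] t 32.4 w 0.0603 [0.4923 0.3649 0.0177]
-0.0435 523 z 0.0034
-0.0405 554 z 0.0033
-0.0375 533 z 0.0034
-0.0345 540 z 0.0034
-0.0315 510 z 0.0034
-0.0285 510 z 0.0034
-0.0255 1073 z 0.0094
-0.0225 586 z 0.0133
-0.0195 554 z 0.0136
-0.0165 543 z 0.0137
-0.0135 509 z 0.0136
-0.0105 511 z 0.0136
-0.0075 172 z 0.0136
```

View pics/w16.png

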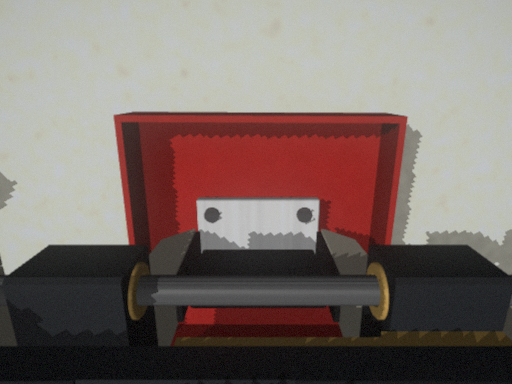

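```bash

python3 -m handwheel '[{"tx":0,"ty":0,"tz":0,"spin":0},{"tx":0,"ty":0,"tz":0,"spin":0},{"tx":0,"ty":0,"tz":0,"spin":0},{"tx":0,"ty":0,"tz":0,"spin":0}]' 0.77
python3 -c "
from h import *
go(.4935,.3665,.0175)"
python3 -m handwheel '[{"tx":0,"ty":-3,"tz":0,"spin":0},{"tx":0,"ty":-6,"tz":0,"spin":0},{"tx":0,"ty":-10,"tz":0,"spin":0},{"tx":0,"ty":-20,"tz":0,"spin":0},{"tx":0,"ty":-30,"tz":0,"spin":0},{"tx":0,"ty":-40,"tz":0,"spin":0},{"tx":0,"ty":-40,"tz":0,"spin":0},{"tx":0,"ty":-30,"tz":0,"spin":0},{"tx":0,"ty":0,"tz":0,"spin":0}]'
python3 -c "
from h import *
d=snap('wrist','w17');meas('side','s17');meas('top','t17');C=cloud(d)
d=np.load('pics/s17.npz')
cv2.imwrite('pics/s17x.png',cv2.convertScaleAbs(cv2.resize(d['image'][:,:,::-1],(800,600)),alpha=1.3))"
```

```text
t: 32.85
eef_pos: [0.4926, 0.3653, 0.0178]
tcp_rot: [0.363, -0.362, 0.607, -0.607]
wrist_force: [0.5, 0.0, 0.3]
width: 0.0706
delta tool mm [-1.5  0.3  0.2] z ang -28.3 F [0.5 0.  0.3] t 32.85 w 0.0706 [0.4926 0.3653 0.0178]
t: 33.75
eef_pos: [0.4953, 0.3676, 0.2035]
tcp_rot: [0.366, -0.359, 0.607, -0.607]
wrist_force: [-0.2, -0.1, 0.0]
width: 0.0702
th 0.4903 spread 0.012 n 419 sled+x (260, 171.7, 40.8) sled-x (0, None, None) F [-0.5 -1.1  0.2] w 70.7 tcp [0.493  0.3654 0.1985] t 33.85
th 0.4874 spread 0.0194 n 242 sled+x (162, 179.3, 39.0) sled-x (0, None, None) F [-0.6 -0.4  0.3] w 70.9 tcp [0.4922 0.3648 0.197 ] t 33.9
```

View pics/w17.png

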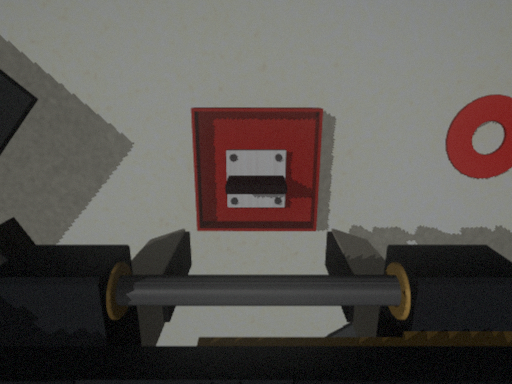

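View pics/s17x.png

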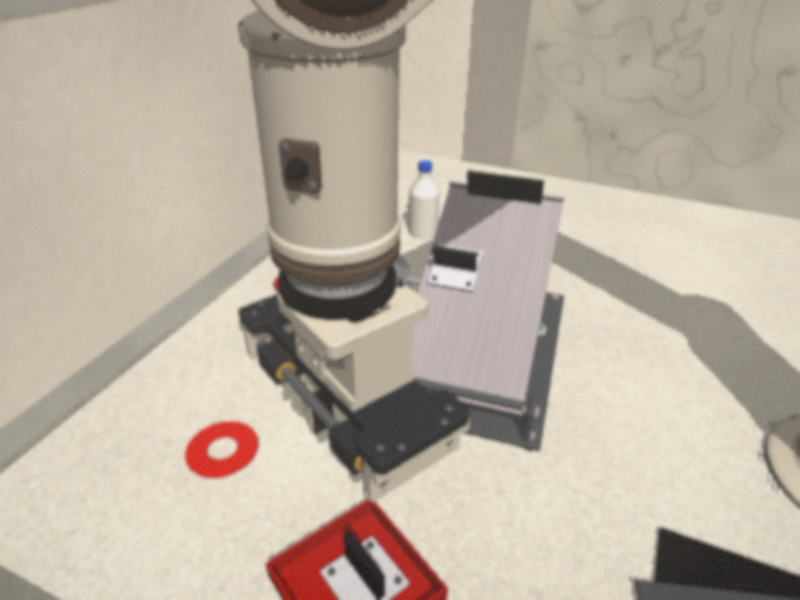

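View pics/t17.png

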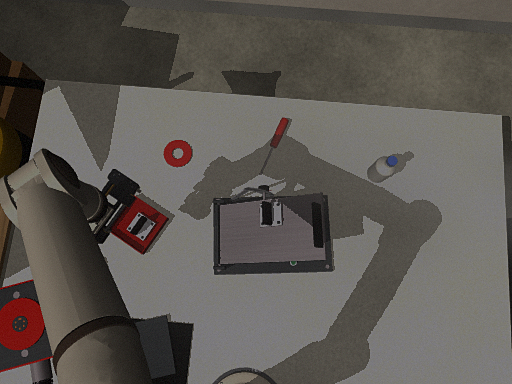

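```bash

python3 -c "
from h import *
d=np.load('pics/w17.npz');C=cloud(d)
for u,v in [(240,155),(272,155),(240,203),(272,203),(232,170),(281,170)]: print(u,v,C[v-1:v+2,u-1:u+2,2].mean().round(4))
def onz(d,u,v,z0):
    M=np.linalg.inv(d['camera_from_world']); r=M[:3,:3]@np.array([(u-d['cx'])/d['fx'],(v-d['cy'])/d['fy'],1]); c=M[:3,3]; return c+r*(z0-c[2])/r[2]
print(np.mean([onz(d,u,v,.025) for u,v in [(192,108),(323,108),(317,230),(197,230)]],0))
"
python3 -m handwheel '[{"tx":0,"ty":0,"tz":0,"spin":0},{"tx":0,"ty":0,"tz":0,"spin":0},{"tx":0,"ty":0,"tz":0,"spin":0}]'
python3 -c "
from h import *
meas('side');order.close_job()"
```

```text
240 155 0.0133
272 155 0.0137
240 203 0.0135
272 203 0.0129
232 170 0.0131
281 170 0.0131
[0.4963346  0.36679092 0.025     ]
t: 34.2
eef_pos: [0.492, 0.3647, 0.1956]
tcp_rot: [-0.362, 0.363, -0.607, 0.607]
wrist_force: [-0.5, 0.0, 0.3]
width: 0.0713
th 0.4903 spread 0.0117 n 422 sled+x (260, 171.7, 41.8) sled-x (0, None, None) F [ 0.6 -0.1  0.1] w 70.7 tcp [0.4921 0.3648 0.1958] t 34.25
the job is handed in; nothing more can be done
```

I ran the slip test and handed the job in after about 34 s. I gripped the lip and raised the plane in small steps. The sled on the tester's -x side began to slide at about 0.49 rad and ran down to the end stop by itself. I released the lip there, then lifted that sled out and set it down in the red tray.

**Last checks**
- **Plane angle:** it still stands at 0.490 rad, unchanged since I let go (0.487 by the top camera).
- **Other sled:** it has not moved. The side camera reads 171.7 mm up the plane before and after (this reading runs about 3 mm low).
- **Sled in the tray:** the corners of its plate are all at 13–14 mm height, so it lies flat on the tray floor.
- **Surroundings:** the tray's centre measures the same as before to within the 2 mm calibration. The gasket, screwdriver and bottle look untouched in the pictures.
- **Robot:** the gripper is about 0.2 m up and touches nothing, with wrist force near zero.

**What did not go as planned:** on the first lowering into the tray, the tilted sled slipped about 8 mm up in the pads instead of turning flat. I raised it slightly, shifted it, and rolled it flat about its lower edge before opening the gripper. Contact forces on the tray stayed at or below about 10 N in the readings, and the sled was not dropped.

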